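# Reset the coffee grinder's click dial

## Task

Reset the grind on the coffee grinder: turn its dial clockwise (seen from above) until you feel it come up against its stop, gently and without forcing it, then back it off counter-clockwise by exactly six clicks. Then swing the clamp lever on the grinder's foot all the way over to lock the setting, and leave the things on the lazy Susan as they stand.

Things in the scene. Friction and masses are not known exactly. Their poses are not given: they have to be found in the camera images.
- grinder: Grey bench coffee grinder, fixed. Origin: centre of the underside of its foot plate (140 x 260 x 14 mm, x by y); spout towards -x (to x = -75 mm, 50 to 83 mm high), z up. On the origin stands a drum, radius 46 mm, flat top at 116 mm; at y = +98 mm a hopper cup (radius 38, rim at 106 mm); at y = -98 mm the clamp lever.
- dial: The click dial: round black fluted knob, 50 mm diameter, 34 mm tall, turning about the upright axis of the grinder's drum; underside 128 mm, top 162 mm above the bench (12 mm free under it). A raised aluminium ridge on top points along its x axis. Grip it at any yaw. Origin: on the axis, 75 mm above the bench. 20 clicks a turn (0.314 rad each). No scale; the stop's place is not to be seen.
- dial_grip (a point): On the dial's axis, 148 mm above the bench, the height to grip; x along the ridge. Leaving a click takes about 0.1 N m, falling to none midway, then it snaps into the next. The stop is click 0; the dial starts 2 to 4 clicks counter-clockwise of it. The stop feels like a stiff spring: 0.2 N m presses it in some 0.04 rad and is ample; 0.11 rad (about 0.36 N m) is forcing it.
- burr (a joint): Burr gap inside the grinder (m), set by the dial: 0 at the stop, 0.00003 (30 micrometres) more per click counter-clockwise. The gauge's noise is far larger than a click: no use for counting. The stop lies at a different dial yaw each time.
- clamp (a joint): Clamp lever's angle (rad): 0 = leaning to the grinder's -x side (open), 1.0 = leaning to its +x side against its stop (locked). Stays where left; friction about 0.06 N m (1 N at the knob). Starts between 0 and 0.2.
- clamp_tip (a point): Centre of the black ball (26 mm diameter) at the end of the 70 mm clamp lever, whose pivot is at y = -98 mm, 36 mm above the bench in the grinder's frame, turning about the grinder's y axis.
- susan: Wooden lazy Susan, 320 mm in diameter, top at 28 mm; fixed here. Origin: centre of its underside.
- mug: White mug on the lazy Susan, radius 37, height 90 mm. Origin: centre of its underside. Leave alone.
- pot: Small aluminium pot on the lazy Susan, radius 42, height 65 mm. Origin: centre of its underside. Leave alone.
- funnel: Pink plastic funnel standing mouth down, radius 46, height 90 mm. Origin: centre of its underside. Leave alone.
- jar: Squat glass clip-lid jar, shut, radius 42, height 76 mm. Origin: centre of its underside. Leave alone.

How it is judged:
By the outcome, as a careful person would: the job done as asked, in the order asked, and still so for the second after the job is handed in, with the robot touching nothing.
It also fails if it takes over 72 s, if anything falls off the work surface, if the arm or the gripper's body presses on something with over 40 N, if the wrist force passes 120 N, or if a joint passes its speed limit or range.

## Robot

A 7-joint arm with a two-finger parallel gripper is mounted at the origin on the work surface. World frame = base frame: x ahead of the robot, y to its left, z up, the work surface at z = 0. Lengths are in m, angles in rad, forces in N, time in s.
With the tool pointing down it reaches from about 0.4 to 0.875 m from the base axis. Payload 19.3 kg.
Tool frame: the origin (TCP) lies on the centre line of the jaws, within the pads' length; the fingertips stand 14 mm ahead of it and the grasp point (between the pads) lies 5 mm behind it; x points along the fingers, y is the direction in which the jaws open and shut, and the axes are right-handed (so a half turn about x gives the same grasp; the last joint's range is limited). The gripper opens to 85 mm and grips with 20 to 120 N. Pads are 22 mm wide; open, the fingers measure 114 mm over their backs; the gripper's body (76 mm by 85 mm) begins 54 mm behind the grasp point. The pads swing forward as they close: fully open they stand 13 mm farther back than shut.
Start: joints at [1.174, 0.521, -0.036, 1.599, 0.021, 1.021, -0.113], TCP at [0.201, -0.592, 0.245] pointing down, gripper open.
Joint ranges: [-2.91, 2.91], [-0.3, 2.13], [-1.5, 1.42], [0.17, 2.43], [-1.26, 4.41], [0.16, 1.93], [-2.52, 2.52]. Speed limits (rad/s): [1.89, 1.89, 2.39, 2.39, 3.01, 3.01, 3.01].

## Interface

Orientations are given as [roll, pitch, yaw] about the fixed x, y, z axes, in that order (R = Rz(yaw) Ry(pitch) Rx(roll)).
In Python, from workcell import monitor, optics, bot gives the robot as it stands.
- The arm moves only by the tool arm_command, never from a script. Its arguments are lists of equal length, an entry for each row: "delta_pos": the shift along the tool's x, y, z as a fraction of full scale, a list of three; "rotation": the turn, a rotation vector about the tool's x, y, z as a fraction of full scale, a list of three. In form: {"delta_pos": [[dx, dy, dz], ...], "rotation": [[wx, wy, wz], ...]}. A call has 1 to 10 rows; each row shifts and turns the pose as measured when the row begins, along the tool's axes as they then stand; what a row does not reach is not made up. Full scale, the value 1, is 30 mm for a shift and 6 degrees for a turn. A row lasts 1/10 s, in which the tool goes at most 50 mm and 8.59 degrees, less where a joint would pass 70% of its speed; a pose out of reach is approached as far as the arm can. A call with a number of a shift or a turn outside -1 to 1 is refused whole. A call with a gripper value outside its range is refused whole. "gripper" is the closure, from -1 (fully open) to 1 (shut), so that 0 is half open, set as the call begins (left out, the last holds). The fingers move at their own pace and stop on an object; "grip_force" is the grip in N (left out, the last holds). Time passes only in rows, so rows that do not move let the fingers close. It gives the time, the measured TCP pose, the force and the opening at its end, in the units of the state.
- monitor.observe(): the state, without advancing time (a new reading comes with each control period).
- optics.grab_frame(name): name is "side" or "top" or "wrist"; returns the picture (420x560x3 uint8, red, green, blue); there is no depth.
- optics.camera_params(name): a dict with "fx", "fy", "cx", "cy" (pixels), "origin" and "rotation" of the camera in the world. Camera axes: x right, y down, z forward; pixel columns grow to the right and rows downward; lengths in m; the calibration is good to about 2 mm. A picture is of the moment at which its call begins: read the wrist's pose just before it. camera_params takes no time and is no camera call; for the wrist camera it gives the pose at the moment of the call.
- bot.job_done(): hands the job in, once; it reports no verdict.
The state is a dict: "clock": time; "qpos": joint angles; "qd": joint speeds; "joint_efforts": joint torques, N m; "position": TCP position; "tool_rot": TCP orientation; "force": force on the tool from outside, world axes, zero at the start; "moment": the same for the moment, N m; "grip_width": finger opening in m.
Only numpy, scipy, OpenCV 4.12 (cv2) and the standard library are available. Lean on these libraries where they do the work, as an engineer would, in place of code of your own. Each camera call takes 0.05 s, during which the arm holds its last target. There are 200 camera calls.

## Working session

There is one attempt and no reset: what is moved stays moved. The work goes in short steps, Python scripts to look and compute and a tool call to move; the robot and the scene stay as the last step left them, time stands still between calls to the robot, and variables do not carry over. Pictures are saved under pics/ and viewed, about 8 in all and at most 12, crops included, and the job is handed in when it is done.

Besides the shell and the picture viewer there is one more tool, called after "Emit:" as name(argument=value, ...), one argument or row to a line, values as JSON. arm_command: Moves the arm, as the interface text tells. Its arguments: {"type":"object","properties":{"delta_pos":{"type":"array","items":{"type":"array","items":{"type":"number"}}},"rotation":{"type":"array","items":{"type":"array","items":{"type":"number"}}},"gripper":{"type":"number"},"grip_force":{"type":"number"}},"required":["delta_pos","rotation"]}

```bash
mkdir -p pics; ls
python3 - <<'E'
from workcell import monitor, optics, bot
import cv2,numpy as np
print(monitor.observe())
for n in ("top","side"):
    p=optics.camera_params(n);print(n,p)
    im=optics.grab_frame(n);cv2.imwrite(f'pics/{n}0.png',im[:,:,::-1])
a=cv2.imread('pics/top0.png');b=cv2.imread('pics/side0.png')
E
```

```text
pics
{'clock': 0.0, 'qpos': array([ 1.17382068,  0.52199175, -0.03629146,  1.59999802,  0.02119824,
        1.02112909, -0.11275568]), 'qd': array([ 0.0001435 , -0.00029582,  0.00010796, -0.00085469, -0.00104512,
       -0.00027297, -0.00075911]), 'joint_efforts': array([ 2.82152563e-03, -9.27092314e+01,  1.98036723e+00, -3.69930124e+01,
        1.77401322e-02,  8.25597032e-03, -2.86361910e-05]), 'position': array([ 0.20046072, -0.59163577,  0.24474359]), 'tool_rot': array([-1.48391366,  1.56965493,  1.98445672]), 'force': array([ 0.78589507, -0.03959574,  0.45280761]), 'moment': array([-0.03293862,  0.03316029,  0.00179182]), 'grip_width': 0.08544379119504406}
top {'fx': 388.8849219580745, 'fy': 388.8849219580745, 'cx': 281.6858972783466, 'cy': 202.72766482854215, 'origin': array([0.38666576, 0.02304984, 1.0210432 ]), 'rotation': array([-2.98999004, -0.00434742, -1.54808901])}
side {'fx': 422.2843882489825, 'fy': 422.2843882489825, 'cx': 276.66393851993405, 'cy': 214.29403752141974, 'origin': array([0.04005825, 0.52792082, 0.61936643]), 'rotation': array([-2.20444595,  0.00776974, -2.42968359])}
```

View pics/top0.png

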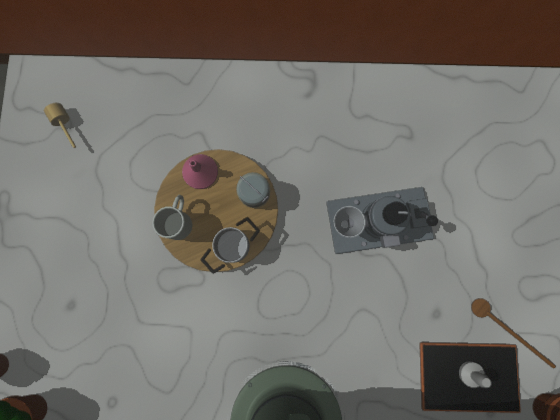

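View pics/side0.png

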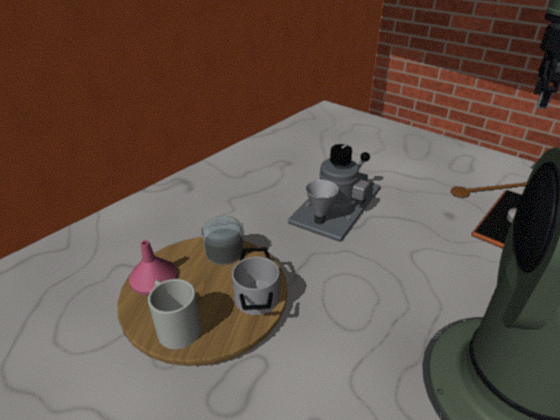

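The top view shows the grinder with its dial near (398,213), hopper (348,221) and ball (432,221). The side view shows the dial near (341,155) and the ball near (365,157). I'll enlarge both and measure.

Run:
```python
import cv2,numpy as np
a=cv2.imread('pics/top0.png')[175:265,315:455];b=cv2.imread('pics/side0.png')[130:245,280:400]
a=cv2.resize(a,None,fx=5,fy=5,interpolation=2)[:, :];b=cv2.resize(b,None,fx=5,fy=5,interpolation=2)
a=cv2.convertScaleAbs(a,alpha=1.6,beta=10);b=cv2.convertScaleAbs(b,alpha=1.6,beta=10)
cv2.imwrite('pics/topc.png',a);cv2.imwrite('pics/sidec.png',b)
```

```text
(no output)
```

View pics/topc.png

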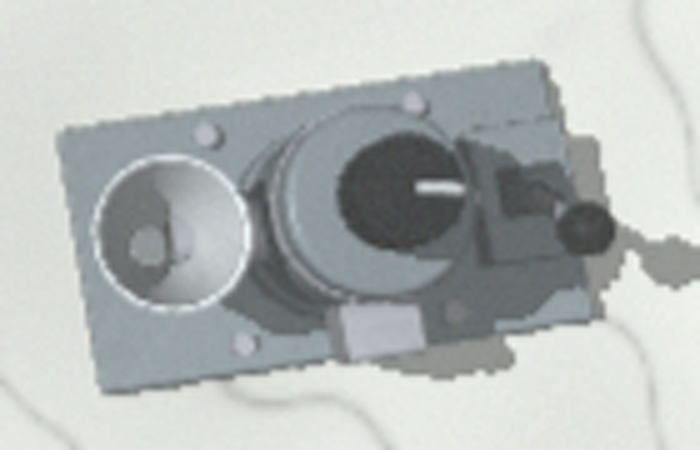

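View pics/sidec.png

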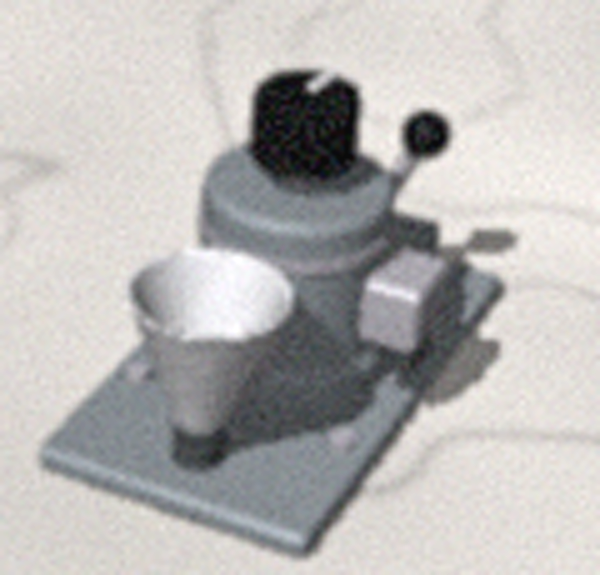

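Enlarged top crop: plate corners at (62,130), (545,60), (605,320) and (102,392), dial top centre about (412,187), ridge running to (465,188), ball (586,228). Enlarged side crop: dial top about (306,92), ball (427,133). Triangulating these now.

```bash
cat > h.py <<'E'
import numpy as np
from scipy.spatial.transform import Rotation as R
from workcell import monitor, optics, bot
def ray(p,u,v):
    d=R.from_euler('xyz',p['rotation']).apply([(u-p['cx'])/p['fx'],(v-p['cy'])/p['fy'],1]);return p['origin'],d
def atz(p,u,v,z):
    o,d=ray(p,u,v);return o+d*(z-o[2])/d[2]
def tri(*rs):
    A=0;b=0;
    for o,d in rs:
        d=d/np.linalg.norm(d);P=np.eye(3)-np.outer(d,d);A=A+P;b=b+P@o
    x=np.linalg.solve(A,b);return x,[np.linalg.norm(np.cross(d/np.linalg.norm(d),x-o)) for o,d in rs]
def st():
    s=monitor.observe();T=R.from_euler('xyz',s['tool_rot']);return s,T
E
python3 - <<'E'
from h import *
np.set_printoptions(precision=4,suppress=True)
T=optics.camera_params('top');S=optics.camera_params('side')
t=lambda x,y:(315+(x-2)/5,175+(y-2)/5); s=lambda x,y:(280+(x-2)/5,130+(y-2)/5)
C=[atz(T,*t(*c),.014)[:2] for c in [(62,130),(545,60),(605,320),(102,392)]]
print(C); c=np.mean(C,0);e=(C[0]-C[1])+(C[3]-C[2]);yaw=np.arctan2(e[1],e[0])-np.pi/2
e2=(C[0]-C[3])+(C[1]-C[2]);print('plate c',c,'yaw',yaw,np.arctan2(e2[1],e2[0]),np.linalg.norm(e)/2,np.linalg.norm(e2)/2)
print('dial',tri(ray(T,*t(412,187)),ray(S,*s(306,92))),atz(T,*t(412,187),.162))
b,r=tri(ray(T,*t(586,228)),ray(S,*s(427,133)));print('ball',b,r)
d=b-np.r_[c,0];print('ball in grinder',R.from_euler('z',-yaw).apply(d))
print('cup',atz(T,*t(172,232),.106)); a=atz(T,*t(465,188),.163)-atz(T,*t(412,187),.162);print('ridge yaw',np.arctan2(a[1],a[0]))
d,_=tri(ray(T,*t(412,187)),ray(S,*s(306,92)));print('dial in grinder',R.from_euler('z',-yaw).apply(d-np.r_[c,0]))
W=optics.camera_params('wrist');q,Tr=st();print('wrist cam in tool',Tr.inv().apply(W['origin']-q['position']),(Tr.inv()*R.from_euler('xyz',W['rotation'])).as_matrix());print(Tr.as_matrix())
E
```

```text
[array([ 0.549 , -0.0965]), array([ 0.5924, -0.3515]), array([ 0.456 , -0.3781]), array([ 0.4131, -0.1178])]
plate c [ 0.5026 -0.236 ] yaw 0.16597237753167393 0.17415603413839983 0.2612348486704096 0.13824369150098423
dial (array([ 0.5042, -0.2344,  0.1622]), [np.float64(0.0013742206092053244), np.float64(0.0013742206092053782)]) [ 0.5031 -0.2352  0.162 ]
ball [ 0.4938 -0.3352  0.1025] [np.float64(0.00043756382500454897), np.float64(0.0004375638250044663)]
ball in grinder [-0.0251 -0.0964  0.1025]
cup [ 0.4865 -0.1379  0.106 ]
ridge yaw -1.5722926579029355
dial in grinder [0.0018 0.0013 0.1622]
wrist cam in tool [-0.1293 -0.0004 -0.0799] [[-0.0001 -0.3136  0.9496]
 [ 1.     -0.0003 -0.    ]
 [ 0.0003  0.9496  0.3136]]
[[-0.0004  0.321  -0.9471]
 [ 0.0009 -0.9471 -0.321 ]
 [-1.     -0.001   0.0001]]
```

The two views agree: grinder at about (0.503, -0.2355), yaw 0.17, dial top at 0.162, lever about 0.14 rad open. Moving over the dial.

Emit:
arm_command(
  delta_pos=[
    [0, -0.5, -0.84],
    [0, -0.5, -0.84],
    [0, -0.5, -0.84],
    [0, -0.5, -0.84],
    [0, -0.5, -0.84],
    [0, -0.5, -0.84],
    [0, -0.5, -0.84],
    [0, -0.5, -0.84],
    [0, -0.5, -0.84],
    [0, -0.5, -0.84],
  ],
  rotation=[
    [0, 0, 0],
    [0, 0, 0],
    [0, 0, 0],
    [0, 0, 0],
    [0, 0, 0],
    [0, 0, 0],
    [0, 0, 0],
    [0, 0, 0],
    [0, 0, 0],
    [0, 0, 0],
  ],
  gripper=-1,
)

```text
clock: 1.1
position: [0.3937, -0.3622, 0.2417]
tool_rot: [-1.003, 1.564, 2.458]
force: [0.4, -0.1, 0.1]
grip_width: 0.0854
```

```bash
cat > go.py <<'E'
from h import *
import sys
np.set_printoptions(precision=4,suppress=True)
g=np.array(eval(sys.argv[1])) if len(sys.argv)>1 else np.array([.5035,-.235,.243])
s,T=st();M=T.as_matrix()
print('t',s['clock'],'pos',s['position'],'q',s['qpos'],'w',s['grip_width'])
print('toolx',M[:,0],'yaw(y axis)',np.arctan2(M[1,1],M[0,1]))
print('F',s['force'],'M',s['moment'],'delta/30mm',T.inv().apply(g-s['position'])/.03)
E
python3 go.py
```

```text
t 1.1 pos [ 0.3937 -0.3622  0.2417] q [ 0.7169  0.3876 -0.11    1.8329  0.0512  0.9303 -0.667 ] w 0.08544488028933898
toolx [-0.005   0.0041 -1.    ] yaw(y axis) -1.2511464392262293
F [ 0.3929 -0.1473  0.0586] M [-0.0191 -0.0186  0.0528] delta/30mm [-0.0437 -2.8754 -4.8085]
```

Emit:
arm_command(
  delta_pos=[
    [0, -0.58, -0.97],
    [0, -0.58, -0.97],
    [0, -0.58, -0.97],
    [0, -0.58, -0.97],
    [0, -0.5, -0.8],
    [0, 0, 0],
    [0, 0, 0],
    [0, 0, 0],
    [0, 0, 0],
    [0, 0, 0],
  ],
  rotation=[
    [0, 0, 0],
    [0, 0, 0],
    [0, 0, 0],
    [0, 0, 0],
    [0, 0, 0],
    [-1, 0, 0],
    [-1, 0, 0],
    [-1, 0, 0],
    [-1, 0, 0],
    [-1, 0, 0],
  ],
)

```text
clock: 2.1
position: [0.5061, -0.2259, 0.2393]
tool_rot: [-1.579, 1.559, 2.431]
force: [-0.1, -1.0, 0.2]
grip_width: 0.0855
```

Emit:
arm_command(
  delta_pos=[
    [0, 0, 0],
    [0, 0, 0],
    [0, 0, 0],
    [0, 0, 0],
    [0, 0, 0],
  ],
  rotation=[
    [-1, 0, 0],
    [-1, 0, 0],
    [-1, 0, 0],
    [-1, 0, 0],
    [0, 0, 0],
  ],
)

```text
clock: 2.6
position: [0.5052, -0.2257, 0.238]
tool_rot: [-1.966, 1.557, 2.484]
force: [0.4, 0.1, -0.6]
grip_width: 0.0855
```

```bash
python3 go.py; python3 -c "
from h import *; import cv2
p=optics.camera_params('wrist');np.save('w1.npy',p,allow_pickle=True)
cv2.imwrite('pics/w1.png',optics.grab_frame('wrist')[:,:,::-1]);print(p)"
```

```text
t 2.6 pos [ 0.5052 -0.2257  0.238 ] q [ 0.5983  0.4441 -0.3835  1.7739  0.1888  0.9737 -0.1235] w 0.08553565055715974
toolx [-0.0112  0.0087 -0.9999] yaw(y axis) -0.2632159902320826
F [ 0.428   0.1397 -0.5939] M [-0.0237 -0.0221 -0.0118] delta/30mm [-0.1701  0.0225  0.3133]
{'fx': 320.25171760478474, 'fy': 320.25171760478474, 'cx': 284.24037778487417, 'cy': 211.00036017403812, 'origin': array([ 0.52679441, -0.14885833,  0.36773219]), 'rotation': array([ 2.82774911,  0.01262027, -0.26359603])}
```

View pics/w1.png

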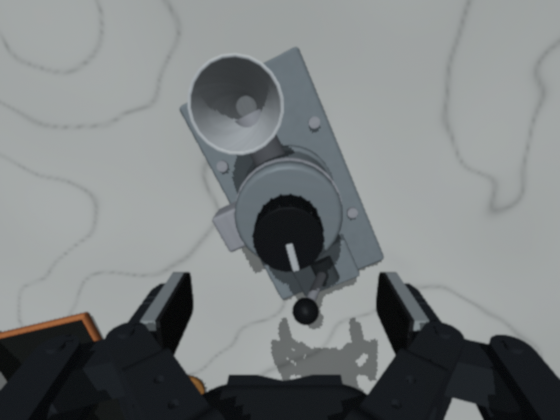

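Wrist view: the dial's black top spans about (253-325, 200-272), with the ridge running from (290,245) to (297,270) and the ball at (306,311).

```bash
python3 - <<'E'
from h import *
W=optics.camera_params('wrist')
def proj(X):
    c=R.from_euler('xyz',W['rotation']).inv().apply(np.array(X)-W['origin']);return W['cx']+W['fx']*c[0]/c[2],W['cy']+W['fy']*c[1]/c[2]
c=np.array([.5035,-.2352])
a=np.linspace(0,2*np.pi,60)
for z in (.162,.128):
    P=np.array([proj([c[0]+.025*np.cos(t),c[1]+.025*np.sin(t),z]) for t in a]);print(z,P.min(0),P.max(0),proj([*c,z]))
print('ball',proj([.4938,-.3352,.1025]),'ridge end',proj([.5035,-.2352-.024,.163]))
print(atz(W,290,245,.163),atz(W,297,270,.163))
E
python3 go.py "[.5035,-.2352,.143]"
```

```text
0.162 [252.23708051 207.63946345] [323.98542413 273.78320068] (np.float64(288.0513859523528), np.float64(241.85066886427782))
0.128 [256.81993868 194.51500604] [319.48389752 253.30476765] (np.float64(288.1087636289289), np.float64(224.79461816030943))
ball (np.float64(305.38903360635595), np.float64(311.52586161313985)) ridge end (np.float64(296.78819136068614), np.float64(272.23132708128))
[ 0.5043041  -0.23742859  0.163     ] [ 0.50409764 -0.25750984  0.163     ]
t 2.65 pos [ 0.5052 -0.2258  0.238 ] q [ 0.5978  0.4441 -0.3826  1.7739  0.1883  0.9736 -0.1269] w 0.08556095362538046
toolx [-0.0112  0.0087 -0.9999] yaw(y axis) -0.2672103255542594
F [-0.0685  0.0101 -0.2289] M [ 0.0082  0.0843 -0.0395] delta/30mm [3.1628 0.0689 0.3348]
```

Emit:
arm_command(
  delta_pos=[
    [0, 0.07, 0.34],
    [0.6, 0, 0],
    [0.8, 0, 0],
    [0.8, 0, 0],
    [0.6, 0, 0],
    [0.3, 0, 0],
    [0, 0, 0],
  ],
  rotation=[
    [0, -0.05, 0.125],
    [0, 0, 0],
    [0, 0, 0],
    [0, 0, 0],
    [0, 0, 0],
    [0, 0, 0],
    [0, 0, 0],
  ],
)

```text
clock: 3.35
position: [0.5043, -0.2415, 0.1423]
tool_rot: [1.004, 1.564, -0.854]
force: [-0.1, -0.9, 0.5]
grip_width: 0.0857
```

```bash
python3 go.py "[.5035,-.2352,.143]"
```

```text
t 3.35 pos [ 0.5043 -0.2415  0.1423] q [ 0.5806  0.5651 -0.3343  1.8588  0.2648  0.7548 -0.1857] w 0.08565197531620601
toolx [ 0.0046 -0.0053 -1.    ] yaw(y axis) -0.28707815302598044
F [-0.0562 -0.8927  0.4854] M [ 0.0477 -0.0026  0.0262] delta/30mm [-0.0258 -0.0865 -0.1943]
```

Emit:
arm_command(
  delta_pos=[
    [0, -0.09, -0.2],
    [0, 0, 0],
    [0, 0, 0],
  ],
  rotation=[
    [0.0, 0.04, -0.05],
    [0, 0, 0],
    [0, 0, 0],
  ],
)

```text
clock: 3.65
position: [0.5041, -0.2351, 0.1442]
tool_rot: [1.658, 1.568, -0.202]
force: [0.3, 0.1, 0.1]
grip_width: 0.0853
```

```bash
python3 go.py "[.5035,-.2352,.143]"
```

```text
t 3.65 pos [ 0.5041 -0.2351  0.1442] q [ 0.5753  0.5603 -0.3383  1.862   0.2587  0.7593 -0.1924] w 0.08530339357006599
toolx [ 0.0027 -0.0006 -1.    ] yaw(y axis) -0.2889954182742883
F [0.2865 0.0847 0.0827] M [ 0.0162 -0.0081  0.037 ] delta/30mm [ 0.0398 -0.0195  0.0096]
```

Emit:
arm_command(
  delta_pos=[
    [0, 0, 0],
    [0, 0, 0],
    [0, 0, 0],
    [0, 0, 0],
    [0, 0, 0],
    [0, 0, 0],
    [0, 0, 0],
    [0, 0, 0],
  ],
  rotation=[
    [0, 0, 0],
    [0, 0, 0],
    [0, 0, 0],
    [0, 0, 0],
    [0, 0, 0],
    [0, 0, 0],
    [0, 0, 0],
    [0, 0, 0],
  ],
  gripper=1,
  grip_force=40,
)

```text
clock: 4.45
position: [0.5045, -0.2353, 0.1457]
tool_rot: [1.528, 1.566, -0.332]
force: [-0.9, 0.3, 1.1]
grip_width: 0.0489
```

```bash
python3 go.py "[.5035,-.2352,.143]"
```

```text
t 4.45 pos [ 0.5045 -0.2353  0.1457] q [ 0.5756  0.558  -0.3386  1.8613  0.2583  0.7604 -0.1924] w 0.048925869426307375
toolx [ 0.0043 -0.0015 -1.    ] yaw(y axis) -0.2893326003262835
F [-0.854   0.3482  1.1232] M [0.0873 0.1313 0.0295] delta/30mm [ 0.0893 -0.0345  0.0063]
```

Emit:
arm_command(
  delta_pos=[
    [0.03, 0, 0],
    [0.03, 0, 0],
    [0.03, 0, 0],
  ],
  rotation=[
    [0.5, 0, 0],
    [0.5, 0, 0],
    [0.5, 0, 0],
  ],
)

```text
clock: 4.75
position: [0.5045, -0.2354, 0.1454]
tool_rot: [1.557, 1.566, -0.465]
force: [-7.8, 2.5, 21.2]
grip_width: 0.0486
```

```bash
python3 go.py "[.5035,-.2352,.143]"
```

```text
t 4.75 pos [ 0.5045 -0.2354  0.1454] q [ 0.5448  0.5537 -0.2961  1.8635  0.2278  0.7521 -0.3269] w 0.048630914361239
toolx [ 0.0045 -0.0023 -1.    ] yaw(y axis) -0.4509046796537063
F [-7.7989  2.5103 21.1869] M [0.9529 1.9919 0.0721] delta/30mm [ 0.0807 -0.0339  0.0102]
```

Emit:
arm_command(
  delta_pos=[
    [0, 0, 0],
    [0, 0, 0],
    [0, 0, 0],
  ],
  rotation=[
    [0.5, 0, 0],
    [0.5, 0, 0],
    [0.45, 0, 0],
  ],
)

```text
clock: 5.05
position: [0.5041, -0.2352, 0.1457]
tool_rot: [1.654, 1.566, -0.526]
force: [-0.7, 0.2, -0.6]
grip_width: 0.0489
```

```bash
python3 go.py "[.5045,-.2353,.1455]"
```

```text
t 5.05 pos [ 0.5041 -0.2352  0.1457] q [ 0.5148  0.5491 -0.2546  1.8657  0.1964  0.7465 -0.4575] w 0.04888009440673605
toolx [ 0.0039 -0.0023 -1.    ] yaw(y axis) -0.6093969158743611
F [-0.6627  0.2289 -0.6152] M [-0.0868 -0.0515  0.1678] delta/30mm [ 0.0076  0.0126 -0.0052]
```

Emit:
arm_command(
  delta_pos=[
    [0, 0, 0],
    [0, 0, 0],
  ],
  rotation=[
    [0.4, 0, 0],
    [0.3, 0, 0],
  ],
)

```text
clock: 5.25
position: [0.5041, -0.2352, 0.1457]
tool_rot: [1.685, 1.566, -0.572]
force: [-1.3, 0.3, 1.3]
grip_width: 0.049
```

```bash
python3 go.py "[.5045,-.2353,.1455]"
```

```text
t 5.25 pos [ 0.5041 -0.2352  0.1457] q [ 0.5     0.5476 -0.2344  1.8665  0.1813  0.7437 -0.5209] w 0.04900977135955736
toolx [ 0.0037 -0.0024 -1.    ] yaw(y axis) -0.6861860589754866
F [-1.3488  0.3237  1.3273] M [0.0672 0.1871 0.108 ] delta/30mm [ 0.0066  0.0142 -0.0062]
```

Emit:
arm_command(
  delta_pos=[
    [0, 0, 0],
    [0, 0, 0],
  ],
  rotation=[
    [0.4, 0, 0],
    [0.4, 0, 0],
  ],
)

```text
clock: 5.45
position: [0.504, -0.2351, 0.1457]
tool_rot: [1.771, 1.567, -0.573]
force: [-2.3, 0.7, 0.3]
grip_width: 0.0487
```

```bash
python3 go.py "[.5045,-.2353,.1455]"
```

```text
t 5.45 pos [ 0.504  -0.2351  0.1457] q [ 0.4834  0.546  -0.2116  1.8674  0.164   0.7408 -0.5925] w 0.04867536766814128
toolx [ 0.0035 -0.0023 -1.    ] yaw(y axis) -0.7732546326925152
F [-2.3217  0.6689  0.3332] M [0.1054 0.181  0.0013] delta/30mm [ 0.0066  0.0163 -0.0063]
```

```bash
cat > av.py <<'E'
from h import *
import sys,cv2
n=int(sys.argv[1]) if len(sys.argv)>1 else 6
L=[]
for i in range(n):
    im=optics.grab_frame('wrist');s,T=st();M=T.as_matrix();L.append([np.arctan2(M[1,1],M[0,1]),s['moment'][2],s['joint_efforts'][6],s['qpos'][6],s['clock'],s['force'][2]])
L=np.array(L);np.set_printoptions(precision=4,suppress=True)
print('yaw,Mz,tau7,q7,t,Fz mean',L.mean(0),'sd',L.std(0)[:3],'pos',s['position'])
cv2.imwrite('pics/last.png',im[:,:,::-1]);cv2.imwrite('pics/w_%05.2f.png'%s['clock'],im[:,:,::-1])
E
python3 av.py 6
```

```text
yaw,Mz,tau7,q7,t,Fz mean [-0.7716 -0.0218 -0.1136 -0.5912  5.625   0.9389] sd [0.0021 0.0275 0.6928] pos [ 0.504  -0.2351  0.1457]
```

Emit:
arm_command(
  delta_pos=[
    [0, 0, 0],
    [0, 0, 0],
    [0, 0, 0],
  ],
  rotation=[
    [0.4, 0, 0],
    [0.4, 0, 0],
    [0.3, 0, 0],
  ],
)

```text
clock: 6.05
position: [0.5039, -0.2351, 0.1457]
tool_rot: [1.987, 1.567, -0.471]
force: [-0.5, 1.8, 0.9]
grip_width: 0.0487
```

```bash
python3 av.py 4
```

```text
yaw,Mz,tau7,q7,t,Fz mean [-0.8862 -0.103  -0.0479 -0.6848  6.175   1.3554] sd [0.0017 0.021  0.6039] pos [ 0.5039 -0.235   0.1457]
```

View pics/last.png

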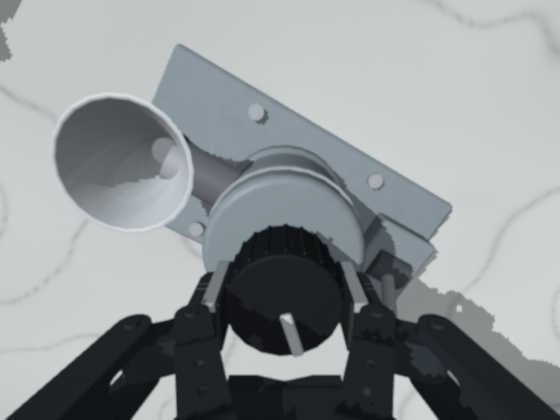

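The wrist view shows the ridge clearly, from (286,316) to (297,354), between the closed pads. Its angle can be tracked by code to check that the dial follows the tool.

```bash
cat > av.py <<'E'
from h import *
import sys,cv2
c0=np.array([.504,-.2353])
def ridge(im,p):
    g=im.astype(float).mean(2).astype(np.float32);a=np.arange(-np.pi,np.pi,.005);r=np.arange(.008,.0225,.001)
    A,Q=np.meshgrid(a,r);X=np.stack([c0[0]+Q*np.cos(A),c0[1]+Q*np.sin(A),np.full(A.shape,.163)],-1)
    c=R.from_euler('xyz',p['rotation']).inv().apply((X-p['origin']).reshape(-1,3)).reshape(X.shape)
    u=(p['cx']+p['fx']*c[...,0]/c[...,2]).astype(np.float32);v=(p['cy']+p['fy']*c[...,1]/c[...,2]).astype(np.float32)
    s=cv2.remap(g,u,v,cv2.INTER_LINEAR).mean(0);k=s.argmax();i=np.arange(k-40,k+41)%len(a);w=np.clip(s[i]-np.median(s)-.3*(s[k]-np.median(s)),0,None)
    return a[k]+((np.arange(-40,41))*w).sum()/w.sum()*.005
if __name__=='__main__':
    n=int(sys.argv[1]) if len(sys.argv)>1 else 6
    L=[]
    for i in range(n):
        p=optics.camera_params('wrist');im=optics.grab_frame('wrist');s,T=st();M=T.as_matrix();y=np.arctan2(M[1,1],M[0,1]);d=ridge(im,p)
        L.append([y,d,d-y,s['moment'][2],s['qpos'][6],s['clock'],s['force'][2]])
    L=np.array(L);np.set_printoptions(precision=4,suppress=True)
    print('yaw,dial,diff,Mz,q7,t,Fz mean',L.mean(0),'sd',L.std(0)[:4],'pos',s['position'])
    cv2.imwrite('pics/w_%05.2f.png'%s['clock'],im[:,:,::-1])
E
python3 av.py 3
python3 - <<'E'
import cv2;from av import *
W=np.load('w1.npy',allow_pickle=True).item();print('start dial yaw',ridge(cv2.imread('pics/w1.png'),W))
E
```

```text
yaw,dial,diff,Mz,q7,t,Fz mean [-0.885  -2.2527 -1.3677 -0.0452 -0.6837  6.35    1.8041] sd [0.0001 0.0001 0.0001 0.0118] pos [ 0.5039 -0.2351  0.1457]
start dial yaw -1.6030563565797609
```

Emit:
arm_command(
  delta_pos=[
    [0, 0, 0],
    [0, 0, 0],
  ],
  rotation=[
    [0.3, 0, 0],
    [0.2, 0, 0],
  ],
)

```text
clock: 6.6
position: [0.5038, -0.2351, 0.1457]
tool_rot: [2.061, 1.567, -0.45]
force: [-2.1, 3.4, 1.4]
grip_width: 0.0487
```

```bash
python3 av.py 4
```

```text
yaw,dial,diff,Mz,q7,t,Fz mean [-0.9392 -2.3096 -1.3704  0.0472 -0.7279  6.725   1.32  ] sd [0.0013 0.0011 0.0022 0.0443] pos [ 0.5039 -0.235   0.1457]
```

Emit:
arm_command(
  delta_pos=[
    [0, 0, 0],
  ],
  rotation=[
    [0.3, 0, 0],
  ],
)

```text
clock: 6.9
position: [0.5038, -0.235, 0.1457]
tool_rot: [2.096, 1.567, -0.445]
force: [-1.7, 1.8, 1.0]
grip_width: 0.0487
```

```bash
python3 av.py 4
```

```text
yaw,dial,diff,Mz,q7,t,Fz mean [-0.971  -2.3284 -1.3574  0.0367 -0.754   7.025   1.5112] sd [0.0016 0.0025 0.0032 0.0196] pos [ 0.5039 -0.235   0.1457]
```

Emit:
arm_command(
  delta_pos=[
    [0, 0, 0],
  ],
  rotation=[
    [0.3, 0, 0],
  ],
)

```text
clock: 7.2
position: [0.5038, -0.235, 0.1457]
tool_rot: [2.115, 1.567, -0.457]
force: [-1.9, 1.7, 1.7]
grip_width: 0.0492
```

```bash
python3 av.py 5
```

```text
yaw,dial,diff,Mz,q7,t,Fz mean [-1.0021 -2.367  -1.3649  0.0443 -0.7795  7.35    1.4181] sd [0.0016 0.0015 0.0025 0.0309] pos [ 0.5039 -0.235   0.1457]
```

Emit:
arm_command(
  delta_pos=[
    [0, 0, 0],
    [0, 0, 0],
    [0, 0, 0],
    [0, 0, 0],
  ],
  rotation=[
    [0.4, 0, 0],
    [0.4, 0, 0],
    [0.4, 0, 0],
    [0.4, 0, 0],
  ],
)

```text
clock: 7.85
position: [0.5037, -0.2348, 0.1457]
tool_rot: [2.361, 1.567, -0.383]
force: [-2.4, 1.9, 2.1]
grip_width: 0.0489
```

```bash
python3 av.py 5
```

```text
yaw,dial,diff,Mz,q7,t,Fz mean [-1.1714 -2.5601 -1.3886 -0.0719 -0.9175  8.      2.6334] sd [0.0022 0.0045 0.0034 0.0309] pos [ 0.5037 -0.2348  0.1457]
```

Emit:
arm_command(
  delta_pos=[
    [0, 0, 0],
    [0, 0, 0],
  ],
  rotation=[
    [0.3, 0, 0],
    [0.2, 0, 0],
  ],
)

```text
clock: 8.3
position: [0.5037, -0.2348, 0.1457]
tool_rot: [2.487, 1.568, -0.309]
force: [-2.4, 2.2, 3.0]
grip_width: 0.0492
```

```bash
python3 av.py 5
```

```text
yaw,dial,diff,Mz,q7,t,Fz mean [-1.2231 -2.6174 -1.3943 -0.1077 -0.9594  8.45    2.9975] sd [0.0013 0.0011 0.0009 0.0237] pos [ 0.5037 -0.2348  0.1457]
```

Emit:
arm_command(
  delta_pos=[
    [0, 0, 0],
  ],
  rotation=[
    [0.3, 0, 0],
  ],
)

```text
clock: 8.65
position: [0.5037, -0.2348, 0.1457]
tool_rot: [2.49, 1.568, -0.335]
force: [-2.5, 3.5, 2.4]
grip_width: 0.049
```

```bash
python3 av.py 5
```

```text
yaw,dial,diff,Mz,q7,t,Fz mean [-1.2546 -2.6486 -1.3941  0.0672 -0.9851  8.8     2.8508] sd [0.0016 0.0019 0.0024 0.0218] pos [ 0.5037 -0.2348  0.1457]
```

Emit:
arm_command(
  delta_pos=[
    [0, 0, 0],
  ],
  rotation=[
    [0.2, 0, 0],
  ],
)

```text
clock: 9.0
position: [0.5037, -0.2348, 0.1457]
tool_rot: [2.487, 1.568, -0.359]
force: [-1.7, 2.8, 4.6]
grip_width: 0.0489
```

```bash
python3 av.py 5
```

```text
yaw,dial,diff,Mz,q7,t,Fz mean [-1.275  -2.6704 -1.3955  0.0664 -1.0017  9.15    2.8132] sd [0.001  0.0012 0.0016 0.042 ] pos [ 0.5037 -0.2348  0.1457]
```

Emit:
arm_command(
  delta_pos=[
    [0, 0, 0],
  ],
  rotation=[
    [0.2, 0, 0],
  ],
)

```text
clock: 9.35
position: [0.5037, -0.2348, 0.1457]
tool_rot: [2.508, 1.568, -0.359]
force: [-1.8, 2.5, 4.1]
grip_width: 0.0489
```

```bash
python3 av.py 5
```

```text
yaw,dial,diff,Mz,q7,t,Fz mean [-1.2958 -2.6915 -1.3957  0.0623 -1.0187  9.5     2.8877] sd [0.0011 0.0013 0.0019 0.0441] pos [ 0.5037 -0.2348  0.1457]
```

Three clicks passed with the torque falling after each, so the stop should be the fourth, near yaw -1.55.

Emit:
arm_command(
  delta_pos=[
    [0, 0, 0],
    [0, 0, 0],
    [0, 0, 0],
    [0, 0, 0],
  ],
  rotation=[
    [0.4, 0, 0],
    [0.4, 0, 0],
    [0.4, 0, 0],
    [0.4, 0, 0],
  ],
)

```text
clock: 10.0
position: [0.5036, -0.2346, 0.1457]
tool_rot: [2.799, 1.568, -0.239]
force: [-1.8, 2.6, 2.7]
grip_width: 0.0489
```

```bash
python3 av.py 4
```

```text
yaw,dial,diff,Mz,q7,t,Fz mean [-1.4663 -2.8676 -1.4013 -0.0853 -1.1569 10.125   3.2234] sd [0.0023 0.0038 0.0035 0.0291] pos [ 0.5036 -0.2346  0.1457]
```

Emit:
arm_command(
  delta_pos=[
    [0, 0, 0],
    [0, 0, 0],
  ],
  rotation=[
    [0.3, 0, 0],
    [0.2, 0, 0],
  ],
)

```text
clock: 10.4
position: [0.5036, -0.2346, 0.1457]
tool_rot: [2.902, 1.568, -0.187]
force: [-2.5, 4.2, 3.1]
grip_width: 0.0484
```

```bash
python3 av.py 4
```

```text
yaw,dial,diff,Mz,q7,t,Fz mean [-1.5174 -2.9224 -1.405  -0.0683 -1.1981 10.525   3.293 ] sd [0.0013 0.0006 0.001  0.0146] pos [ 0.5036 -0.2345  0.1456]
```

Emit:
arm_command(
  delta_pos=[
    [0, 0, 0],
  ],
  rotation=[
    [0.25, 0, 0],
  ],
)

```text
clock: 10.7
position: [0.5036, -0.2345, 0.1457]
tool_rot: [2.917, 1.568, -0.196]
force: [-2.3, 3.5, 3.2]
grip_width: 0.049
```

```bash
python3 av.py 4
```

```text
yaw,dial,diff,Mz,q7,t,Fz mean [-1.5435 -2.9494 -1.4059 -0.085  -1.2194 10.825   3.5415] sd [0.0013 0.0014 0.0021 0.0441] pos [ 0.5036 -0.2345  0.1457]
```

Emit:
arm_command(
  delta_pos=[
    [0, 0, 0],
  ],
  rotation=[
    [0.2, 0, 0],
  ],
)

```text
clock: 11.0
position: [0.5036, -0.2345, 0.1456]
tool_rot: [2.893, 1.568, -0.241]
force: [-2.9, 3.4, 3.1]
grip_width: 0.0489
```

```bash
python3 av.py 5
```

```text
yaw,dial,diff,Mz,q7,t,Fz mean [-1.5639 -2.9721 -1.4082  0.1012 -1.2359 11.15    3.2607] sd [0.001  0.0009 0.0015 0.0139] pos [ 0.5036 -0.2346  0.1457]
```

Emit:
arm_command(
  delta_pos=[
    [0, 0, 0],
  ],
  rotation=[
    [0.15, 0, 0],
  ],
)

```text
clock: 11.35
position: [0.5036, -0.2345, 0.1456]
tool_rot: [2.919, 1.568, -0.231]
force: [-3.0, 2.9, 4.8]
grip_width: 0.0489
```

```bash
python3 av.py 5
```

```text
yaw,dial,diff,Mz,q7,t,Fz mean [-1.5793 -2.9921 -1.4128  0.1221 -1.2484 11.5     3.5613] sd [0.0008 0.0012 0.0013 0.0209] pos [ 0.5036 -0.2345  0.1457]
```

Emit:
arm_command(
  delta_pos=[
    [0, 0, 0],
  ],
  rotation=[
    [0.15, 0, 0],
  ],
)

```text
clock: 11.7
position: [0.5036, -0.2345, 0.1457]
tool_rot: [2.941, 1.568, -0.224]
force: [-2.3, 4.0, 4.0]
grip_width: 0.0486
```

```bash
python3 av.py 6
```

```text
yaw,dial,diff,Mz,q7,t,Fz mean [-1.5948 -3.0084 -1.4136  0.1555 -1.261  11.875   3.3136] sd [0.0008 0.0011 0.0012 0.0275] pos [ 0.5036 -0.2345  0.1457]
```

The torque climbs steadily (0.10, 0.12, 0.16 N m) where at the earlier clicks it held flat near 0.05 to 0.07. This is the stop, with click 0 at tool yaw about -1.555. Backing off six clicks (1.885 rad) means going to yaw about +0.33.

Emit:
arm_command(
  delta_pos=[
    [0, 0, 0],
    [0, 0, 0],
    [0, 0, 0],
    [0, 0, 0],
    [0, 0, 0],
    [0, 0, 0],
    [0, 0, 0],
    [0, 0, 0],
    [0, 0, 0],
    [0, 0, 0],
  ],
  rotation=[
    [-0.4, 0, 0],
    [-0.6, 0, 0],
    [-0.6, 0, 0],
    [-0.6, 0, 0],
    [-0.6, 0, 0],
    [-0.6, 0, 0],
    [-0.6, 0, 0],
    [-0.6, 0, 0],
    [-0.6, 0, 0],
    [-0.6, 0, 0],
  ],
)

```text
clock: 13.0
position: [0.5038, -0.2351, 0.1457]
tool_rot: [2.278, 1.567, -0.259]
force: [-2.7, 3.0, 2.8]
grip_width: 0.0489
```

```bash
python3 av.py 3
```

```text
yaw,dial,diff,Mz,q7,t,Fz mean [-0.9665 -2.3225 -1.356   0.1102 -0.7495 13.1     3.1516] sd [0.0035 0.0019 0.0042 0.0058] pos [ 0.5038 -0.2351  0.1457]
```

No slip: ridge minus tool yaw is -1.356, against -1.357 at this yaw on the way in. Continuing.

Emit:
arm_command(
  delta_pos=[
    [0, 0, 0],
    [0, 0, 0],
    [0, 0, 0],
    [0, 0, 0],
    [0, 0, 0],
    [0, 0, 0],
    [0, 0, 0],
    [0, 0, 0],
    [0, 0, 0],
    [0, 0, 0],
  ],
  rotation=[
    [-0.6, 0, 0],
    [-0.6, 0, 0],
    [-0.6, 0, 0],
    [-0.6, 0, 0],
    [-0.6, 0, 0],
    [-0.6, 0, 0],
    [-0.6, 0, 0],
    [-0.6, 0, 0],
    [-0.6, 0, 0],
    [-0.6, 0, 0],
  ],
)

```text
clock: 14.15
position: [0.5044, -0.2355, 0.1457]
tool_rot: [1.677, 1.565, -0.238]
force: [-1.6, 3.1, 2.7]
grip_width: 0.0491
```

```bash
python3 av.py 3; python3 go.py
```

```text
yaw,dial,diff,Mz,q7,t,Fz mean [-0.3437 -1.6852 -1.3416  0.0723 -0.2369 14.25    3.8221] sd [0.0031 0.0023 0.0041 0.0263] pos [ 0.5044 -0.2355  0.1457]
t 14.3 pos [ 0.5044 -0.2355  0.1457] q [ 0.5666  0.5562 -0.3248  1.8624  0.2474  0.7568 -0.2395] w 0.04894545469397991
toolx [ 0.0052 -0.0011 -1.    ] yaw(y axis) -0.34681111179144847
F [-1.1286  3.2091  2.8368] M [0.6495 0.481  0.0589] delta/30mm [-3.2446 -0.0176 -0.0078]
```

Emit:
arm_command(
  delta_pos=[
    [0, 0, 0],
    [0, 0, 0],
    [0, 0, 0],
    [0, 0, 0],
    [0, 0, 0],
    [0, 0, 0],
    [0, 0, 0],
    [0, 0, 0],
    [0, 0, 0],
    [0, 0, 0],
  ],
  rotation=[
    [-0.6, 0, 0],
    [-0.6, 0, 0],
    [-0.6, 0, 0],
    [-0.6, 0, 0],
    [-0.6, 0, 0],
    [-0.6, 0, 0],
    [-0.6, 0, 0],
    [-0.6, 0, 0],
    [-0.6, 0, 0],
    [-0.6, 0, 0],
  ],
)

```text
clock: 15.3
position: [0.5053, -0.2354, 0.1457]
tool_rot: [1.104, 1.564, -0.197]
force: [-1.9, 3.2, 3.9]
grip_width: 0.0492
```

```bash
python3 av.py 4
```

```text
yaw,dial,diff,Mz,q7,t,Fz mean [ 0.2693 -1.0294 -1.2987  0.0651  0.272  15.425   4.5876] sd [0.0028 0.0042 0.0051 0.0152] pos [ 0.5053 -0.2354  0.1457]
```

Emit:
arm_command(
  delta_pos=[
    [0, 0, 0],
    [0, 0, 0],
  ],
  rotation=[
    [-0.4, 0, 0],
    [-0.15, 0, 0],
  ],
)

```text
clock: 15.7
position: [0.5053, -0.2354, 0.1457]
tool_rot: [1.043, 1.564, -0.208]
force: [-2.8, 2.2, 3.3]
grip_width: 0.0487
```

```bash
python3 av.py 5; python3 go.py "[.5035,-.2352,.240]"
```

```text
yaw,dial,diff,Mz,q7,t,Fz mean [ 0.3202 -0.9733 -1.2935  0.0957  0.3143 15.85    3.3186] sd [0.0004 0.0002 0.0004 0.0197] pos [ 0.5053 -0.2354  0.1457]
t 15.95 pos [ 0.5053 -0.2354  0.1457] q [ 0.6873  0.5814 -0.4961  1.8551  0.3756  0.7916  0.3144] w 0.04862903099554969
toolx [ 0.0067 -0.0013 -1.    ] yaw(y axis) 0.3203860977522554
F [-1.0378  2.76    3.9297] M [0.6614 0.3752 0.0623] delta/30mm [-3.1447 -0.0378 -0.0141]
```

Dial ridge reads -0.973 against a target of -0.975, and the torque is still pulling into the sixth click. Releasing and lifting to check.

Emit:
arm_command(
  delta_pos=[
    [0, 0, 0],
    [0, 0, 0],
    [0, 0, 0],
    [0, 0, 0],
    [0, 0, 0],
    [0, 0, 0],
  ],
  rotation=[
    [0, 0, 0],
    [0, 0, 0],
    [0, 0, 0],
    [0, 0, 0],
    [0, 0, 0],
    [0, 0, 0],
  ],
  gripper=-1,
)

```text
clock: 16.55
position: [0.5055, -0.2366, 0.1455]
tool_rot: [0.927, 1.563, -0.327]
force: [0.3, -0.4, -0.7]
grip_width: 0.0857
```

Emit:
arm_command(
  delta_pos=[
    [-0.5, 0, 0],
    [-0.9, 0, 0],
    [-0.9, 0, 0],
    [-0.8, 0, 0],
    [0, 0, 0],
  ],
  rotation=[
    [0, 0, 0],
    [0, 0, 0],
    [0, 0, 0],
    [0, 0, 0],
    [0, 0, 0],
  ],
)

```text
clock: 17.05
position: [0.5048, -0.2357, 0.2458]
tool_rot: [1.018, 1.563, -0.235]
force: [0.3, 1.1, -0.7]
grip_width: 0.0853
```

```bash
python3 av.py 2; python3 go.py "[.5035,-.2352,.240]"
python3 - <<'E'
from h import *
c=np.array([.5035,-.2352]);Z=R.from_euler('z',.17)
for a in (-.5,-.36,.5):print(a,np.r_[c,0]+Z.apply([.07*np.sin(a),-.098,.036+.07*np.cos(a)]))
E
```

```text
yaw,dial,diff,Mz,q7,t,Fz mean [ 0.3182 -0.9072 -1.2254 -0.0153  0.394  17.125  -0.2783] sd [0.     0.0002 0.0002 0.0005] pos [ 0.5038 -0.2355  0.243 ]
t 17.15 pos [ 0.5038 -0.2355  0.243 ] q [ 0.7349  0.4578 -0.5506  1.7699  0.2802  0.9876  0.3938] w 0.08537217984482715
toolx [ 0.0048 -0.0007 -1.    ] yaw(y axis) 0.3182660229844324
F [ 0.3362 -0.6471 -0.1083] M [ 0.0007 -0.01   -0.0158] delta/30mm [ 0.0989 -0.0073 -0.0139]
-0.5 [ 0.48700385 -0.33746503  0.09743078]
-0.36 [ 0.49577614 -0.33595921  0.10151278]
0.5 [ 0.55315589 -0.32610958  0.09743078]
```

Emit:
arm_command(
  delta_pos=[
    [0, 0, 0],
    [0, 0, 0],
    [0, -0.6, 0.82],
    [0, -0.6, 0.82],
    [0, -0.6, 0.82],
    [0, -0.6, 0.82],
    [0, 0, 0],
  ],
  rotation=[
    [0.7, 0, 0],
    [0.7, 0, 0],
    [0, 0, 0],
    [0, 0, 0],
    [0, 0, 0],
    [0, 0, 0],
    [0, 0, 0],
  ],
  gripper=1,
  grip_force=30,
)

```text
clock: 17.85
position: [0.4451, -0.3462, 0.2383]
tool_rot: [-2.857, 1.566, 2.024]
force: [-0.3, 0.5, 0.3]
grip_width: 0.0002
```

```bash
python3 go.py "[.4482,-.3441,.106]"
python3 - <<'E'
from h import *; import cv2
im=optics.grab_frame('top');cv2.imwrite('pics/top1.png',im[:,:,::-1])
a=im[175:265,345:455,::-1];a=cv2.convertScaleAbs(cv2.resize(a,None,fx=5,fy=5,interpolation=2),alpha=1.6,beta=10)
w=optics.grab_frame('wrist')[:,:,::-1];cv2.imwrite('pics/cmp.png',np.hstack([a,np.pad(cv2.resize(w,(250,188)),((0,262),(0,0),(0,0)))]))
E
```

```text
t 17.85 pos [ 0.4451 -0.3462  0.2383] q [ 0.9102  0.4696 -0.4866  1.7502  0.2528  0.9884  0.4966] w 0.00020364291842041586
toolx [-0.002   0.0042 -1.    ] yaw(y axis) 0.168983046299576
F [-0.3366  0.5122  0.2695] M [ 0.015   0.0104 -0.0223] delta/30mm [ 4.4114  0.118  -0.0306]
```

View pics/cmp.png

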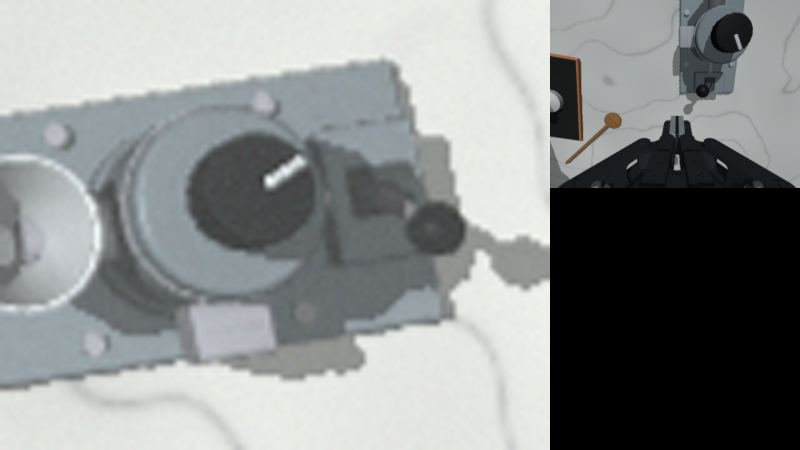

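The ridge in the top view now runs from (266,185) to (305,158), about 36 degrees CCW of its start. The dial started four clicks from the stop, so it stands at click six. Now lowering the closed fingers on the -x side of the lever ball.

Emit:
arm_command(
  delta_pos=[
    [0.8, 0.12, 0],
    [0.9, 0, 0],
    [0.9, 0, 0],
    [0.9, 0, 0],
    [0.6, 0, 0],
    [0.25, 0, 0],
    [0, 0, 0],
  ],
  rotation=[
    [0, 0, 0],
    [0, 0, 0],
    [0, 0, 0],
    [0, 0, 0],
    [0, 0, 0],
    [0, 0, 0],
    [0, 0, 0],
  ],
)

```text
clock: 18.65
position: [0.455, -0.333, 0.103]
tool_rot: [2.915, 1.562, 1.527]
force: [-0.0, -0.3, 0.6]
grip_width: 0.0001
```

```bash
python3 go.py "[.4482,-.3441,.106]"
```

```text
t 18.65 pos [ 0.455 -0.333  0.103] q [ 0.8321  0.6483 -0.4233  1.8549  0.3718  0.7213  0.3841] w 6.504627158161568e-05
toolx [ 0.0004  0.0093 -1.    ] yaw(y axis) 0.1826663955663599
F [-0.0207 -0.3403  0.5564] M [ 0.0421  0.0299 -0.0133] delta/30mm [-0.1022 -0.29    0.3203]
```

Emit:
arm_command(
  delta_pos=[
    [0, -0.05, 0.32],
    [0, 0, 0],
    [0, 0.25, 0],
    [0, 0.25, 0],
    [0, 0.25, 0],
    [0, 0.25, 0],
    [0, 0.25, 0],
  ],
  rotation=[
    [0.13, 0, 0],
    [0, 0, 0],
    [0, 0, 0],
    [0, 0, 0],
    [0, 0, 0],
    [0, 0, 0],
    [0, 0, 0],
  ],
)

```text
clock: 19.35
position: [0.4965, -0.3377, 0.1069]
tool_rot: [2.453, 1.563, 1.049]
force: [-2.0, -0.9, 1.1]
grip_width: 0.0001
```

```bash
cat > gr.py <<'E'
from h import *
s,T=st();print('grinder frame s,y:',R.from_euler('z',-.17).apply(s['position']-np.array([.5035,-.2352,0])),'F in grinder',R.from_euler('z',-.17).apply(s['force']))
E
python3 go.py "[.52,-.332,.104]";python3 gr.py
```

```text
t 19.35 pos [ 0.4965 -0.3377  0.1069] q [ 0.7881  0.6855 -0.4174  1.7585  0.3648  0.7746  0.3584] w 0.00014055740003140915
toolx [ 0.0037  0.0064 -1.    ] yaw(y axis) 0.16724744450341697
F [-1.9577 -0.9036  1.1281] M [-0.0084  0.2799 -0.0162] delta/30mm [ 0.1009  0.8043 -0.0547]
grinder frame s,y: [-0.02426239 -0.09978784  0.1069038 ] F in grinder [-2.08237491 -0.55935052  1.12806231]
```

Emit:
arm_command(
  delta_pos=[
    [0.04, 0.2, 0],
    [0.04, 0.2, 0],
    [0, 0.2, -0.03],
    [0, 0.1, 0],
  ],
  rotation=[
    [0, 0, 0],
    [0, 0, 0],
    [0, 0, 0],
    [0, 0, 0],
  ],
)

```text
clock: 19.75
position: [0.5198, -0.3321, 0.104]
tool_rot: [2.481, 1.563, 1.079]
force: [-1.0, -0.5, -0.9]
grip_width: -0.0001
```

```bash
python3 gr.py
```

```text
grinder frame s,y: [-0.00035546 -0.09822557  0.1040103 ] F in grinder [-1.04134303 -0.2782382  -0.9189583 ]
```

Emit:
arm_command(
  delta_pos=[
    [0, 0.1, 0],
    [0, 0, 0],
  ],
  rotation=[
    [0, 0, 0],
    [0, 0, 0],
  ],
)

```text
clock: 19.95
position: [0.5232, -0.3312, 0.1038]
tool_rot: [2.528, 1.563, 1.126]
force: [-0.2, -0.7, 0.7]
grip_width: -0.0
```

```bash
python3 gr.py
```

```text
grinder frame s,y: [ 0.00319674 -0.0979767   0.1037662 ] F in grinder [-0.30332442 -0.6238591   0.69037833]
```

Close to the expected end, so going on in small steps and watching the force.

Emit:
arm_command(
  delta_pos=[
    [0, 0.08, 0],
    [0, 0.08, 0],
  ],
  rotation=[
    [0, 0, 0],
    [0, 0, 0],
  ],
)

```text
clock: 20.15
position: [0.5276, -0.3307, 0.1038]
tool_rot: [2.588, 1.563, 1.185]
force: [-1.2, -0.3, -0.8]
grip_width: 0.0
```

```bash
python3 gr.py
```

```text
grinder frame s,y: [ 0.0076379  -0.0981605   0.10375386] F in grinder [-1.24639793 -0.09933759 -0.8211801 ]
```

Emit:
arm_command(
  delta_pos=[
    [0, 0.08, 0],
  ],
  rotation=[
    [0, 0, 0],
  ],
)

```text
clock: 20.25
position: [0.5299, -0.3303, 0.1038]
tool_rot: [2.632, 1.563, 1.229]
force: [-6.9, -1.1, -1.6]
grip_width: -0.0002
```

```bash
python3 gr.py
```

```text
grinder frame s,y: [ 0.00995062 -0.0982267   0.10377905] F in grinder [-6.99085477  0.10989009 -1.64117861]
```

Emit:
arm_command(
  delta_pos=[
    [0, 0.04, 0],
  ],
  rotation=[
    [0, 0, 0],
  ],
)

```text
clock: 20.35
position: [0.5302, -0.3303, 0.1035]
tool_rot: [2.941, 1.564, 1.538]
force: [-10.2, -0.6, 2.2]
grip_width: -0.0
```

```bash
python3 gr.py
```

```text
grinder frame s,y: [ 0.01017138 -0.09827409  0.10351217] F in grinder [-10.11844706   1.17018473   2.17467174]
```

Emit:
arm_command(
  delta_pos=[
    [0, 0.03, 0],
  ],
  rotation=[
    [0, 0, 0],
  ],
)

```text
clock: 20.45
position: [0.5301, -0.3304, 0.1034]
tool_rot: [-3.037, 1.563, 1.842]
force: [-7.3, 0.0, 5.2]
grip_width: -0.0001
```

```bash
python3 gr.py
```

```text
grinder frame s,y: [ 0.01006378 -0.0983394   0.10336035] F in grinder [-7.17806178  1.25088045  5.19292843]
```

The finger has stopped at s = 10.1 mm against 7 to 10 N, so the lever is at its end. Backing off and lifting clear.

Emit:
arm_command(
  delta_pos=[
    [0, -0.2, 0],
    [0, -0.5, 0],
    [-0.3, -0.5, 0],
    [-0.9, -0.3, 0],
    [-0.9, -0.3, 0],
    [-0.9, -0.6, 0],
    [-0.9, -0.8, 0.6],
    [0, -0.8, 0.6],
    [0, 0, 0],
  ],
  rotation=[
    [0, 0, 0],
    [0, 0, 0],
    [0, 0, 0],
    [0, 0, 0],
    [0, 0, 0],
    [0, 0, 0],
    [0, 0, 0],
    [0, 0, 0],
    [0, 0, 0],
  ],
)

```text
clock: 21.35
position: [0.4109, -0.3888, 0.2288]
tool_rot: [2.7, 1.567, 1.297]
force: [-0.3, -0.1, -0.1]
grip_width: 0.0003
```

```bash
python3 gr.py
python3 - <<'E'
from h import *; import cv2
im=optics.grab_frame('top');cv2.imwrite('pics/top2.png',im[:,:,::-1])
sd=optics.grab_frame('side');cv2.imwrite('pics/side2.png',sd[:,:,::-1])
f=lambda a:cv2.convertScaleAbs(cv2.resize(a[:,:,::-1],None,fx=4,fy=4,interpolation=2),alpha=1.6,beta=10)
a=f(im[175:265,355:455]);b=f(sd[130:220,300:400])
c=cv2.resize(im[130:290,140:300,::-1],(400,400))
d=np.abs(im.astype(int)-cv2.imread('pics/top0.png')[:,:,::-1]).max(2)[130:290,140:300];print('susan diff px>60:',(d>60).sum())
cv2.imwrite('pics/end.png',np.hstack([a,b]))
E
```

```text
grinder frame s,y: [-0.11726913 -0.13573403  0.22878477] F in grinder [-0.33359836 -0.04692621 -0.13508598]
susan diff px>60: 0
```

View pics/end.png

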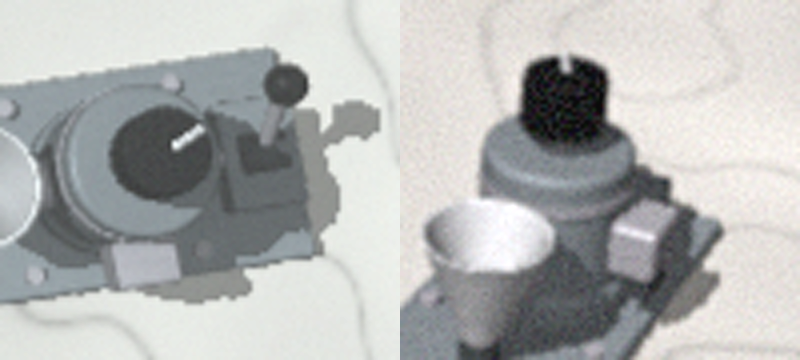

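The top crop shows the lever leaning to +x with its ball at (287,84), and the ridge unchanged from (174,148) to (203,127). The side view is consistent, with the ball hidden behind the dial. One numeric check of the ball, then hand in.

Run:
```python
from h import *
b=atz(optics.camera_params('top'),355+285.5/4,175+82.5/4,.0974)
g=R.from_euler('z',-.17).apply(b-np.array([.5035,-.2352,0]));print(g,'lever angle',np.arcsin(g[0]/.07)+.5)
if g[0]>.030: print(bot.job_done())
```

```text
[ 0.03366907 -0.09837767  0.0974    ] lever angle 1.001779874773614
the job is handed in; nothing more can be done
None
```

The grind is reset, the clamp is locked and the job is handed in, at about 21 s of robot time.

- **Stop:** I turned the dial clockwise and passed three clicks. At the fourth, the torque rose steadily (0.10, 0.12, then 0.16 N m) where the earlier clicks had stayed flat near 0.05–0.07. I took that as the stop and pressed no further.
- **Six clicks back:** I turned it counter-clockwise 1.875 rad while gripped, let the last click pull in, and released. The top camera shows the ridge about 36° counter-clockwise of where it began. That is two clicks; with the four down to the stop, it makes six.
- **Clamp:** I pushed the lever over until it stopped moving at 7–10 N. The ball's position in the top view gives a lever angle of about 1.00 rad (locked), assuming the 0 to 1 rad swing is centred on upright.
- **Lazy Susan:** Comparing the first and last top pictures showed no change there.

One check disagreed slightly. The wrist camera, just after release, put the dial's turn at 2.2 clicks rather than 2.0. That is within the camera's bias between viewpoints and well under half a click. The top view and the tool angle both agree on six.

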